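Index the drum to station 5 and lock it with the taper pin

TASK

The brass part in the indexing fixture is ready for its fifth hole, but the drum was left unlocked between two stations. Lift the index pin by its red knob, swing the drum round until the 5 stands in the small window, then ease the drum to and fro there with the pin lightly on the plate until the pin finds its slot, press the pin fully home and let go. Never force the pin against the plate, and leave the tape measure, the caliper and the roll of black tape where they are.

Things in the scene. Friction and masses are not known exactly. Their poses are not given: they have to be found in the camera images.
- fixture: Dark blue cast indexing fixture bolted to the bench; it cannot move. Base plate 200 (x) x 246 (y) x 14 mm, round housing of 92 mm radius, bevelled cover up to 60 mm high. Origin: centre of the underside, on the drum's upright axis; z up; x points away from the window, which is on the side -x.
- drum: Drum on the fixture's upright axis; turns endlessly, stays where left, takes about 0.5 N m to turn. Seen of it: a steel faceplate of 67 mm radius with its top 72 mm above the bench, in its middle a collet nut and a brass hexagon part (34 mm across flats, top at 94 mm), and near the rim the pin's sleeve with the red knob. Origin on the axis at the fixture's underside; z up. Its x axis is not tied to any number.
- knob (a point): Centre of the round red knob of the index pin: 24 mm in diameter, 25 mm high, spins freely on the pin, so the hand need not turn as the drum goes round. It stands 52 mm from the drum's axis, its centre 108.5 mm above the bench with the pin home, 118.5 mm with the pin's tip on the plate. Under it the sleeve, 23 mm in diameter, top at 92 mm. Pushed sideways it turns the drum.
- plunger (a joint): How far the index pin is lifted, m: 0 fully home in a slot, 0.010 tip resting on the index plate, 0.022 at most. A spring pushes it down with 2 N (home) to 4 N (lifted); let go, it goes down until something stops it. At the start it rests on the plate between two slots. Lifted 0.013 or more it clears the plate. Over 30 N on the plate spoils it.
- index_plate: Fixed steel index plate hidden under the faceplate, with eight slots 45 degrees apart, 10.6 mm wide. The pin is 10 mm thick, its last 4 mm tapering to 8.4 mm: it enters only within about 1 mm (0.02 rad) of a slot's middle, by its spring only in part where it is off the middle; a push of 5 to 12 N on the knob wedges it home and moves the drum the last bit. Origin as the fixture's.
- window (a point): Centre of the small window (38 mm wide, 19 mm high along the slope) in the bevelled cover on the fixture's front, 78 mm from the drum's axis, taken at the face of the number ring behind it.
- number_ring: Bevelled white ring on the drum with black numerals 1 to 8, 45 degrees apart; turns with the drum. It was clamped on by hand and sits a little out: when the pin meets the slot of station 5, the 5 is inside the window but may stand anywhere up to 0.17 rad to either side of its middle. The amount differs each time and cannot be seen. Origin on the axis.
- five_mark (a point): Centre of the numeral 5 on the number ring, 78 mm from the axis; it meets window when the 5 stands in the middle of the window. At the start it is 0.75 to 1.65 rad short of it. Turning the drum anticlockwise, seen from above, raises the number in the window and brings the 5 there.
- tape_measure: Yellow and black tape measure standing on the bench to the right, 44 x 83 x 66 mm; origin at the centre of its underside.
- caliper: Vernier caliper lying to the left, 76 x 225 x 12 mm; origin at the centre of its underside.
- etape: Roll of black electrical tape lying to the left, 66 mm in diameter, 19 mm high; origin at the centre of its underside.

How it is judged:
By the outcome, as a careful person would: the job done as asked, in the order asked, and still so for the second after the job is handed in, with the robot touching nothing.
It also fails if it takes over 58 s, if anything falls off the work surface, if the arm or the gripper's body presses on something with over 40 N, if the wrist force passes 120 N, or if a joint passes its speed limit or range.

ROBOT

A 6-joint arm with a two-finger parallel gripper is mounted at the origin on a cart in front of the work surface, level with it; the furniture and walls round the work are solid. World frame = base frame: x ahead of the robot, y to its left, z up, the work surface at z = 0. Lengths are in m, angles in rad, forces in N, time in s.
With the tool pointing down it reaches from about 0.35 to 0.875 m from the base axis. Payload 4.2 kg.
Tool frame: the origin (TCP) lies on the centre line of the jaws, within the pads' length; the fingertips stand env.tips_ahead ahead of it and the grasp point (between the pads) lies 5 mm behind it (env.tips_ahead is the distance from the TCP to the fingertips, in m); z points along the fingers, y is the line along which they close (so a half turn about z gives the same grasp; the last joint's range is limited). The gripper opens to 87 mm and grips with 3 to 60 N. Pads are 19 mm wide; open, the fingers measure 117 mm over their backs; the gripper's body (75 mm by 190 mm) begins 51 mm behind the grasp point.
Start: joints at [-1.016, 0.385, 0.008, 0, -1.194, -0.259], TCP at [0.182, -0.598, 0.237] pointing down, gripper open.
Joint ranges: [-3.14, 3.14], [-1.21, 2.06], [-1.07, 1.41], [-3.16, 2.05], [-2.99, -0.16], [-3.1, 3.1]. Speed limits (rad/s): [2.79, 2.79, 3.14, 3.14, 3.14, 3.14].

INTERFACE

Orientations are given as a unit quaternion [x, y, z, w].
In Python, from station import observe, imaging, env gives the robot as it stands.
- The arm moves only by the shell command python3 -m pendant 'ROWS' [FORCE]. ROWS is JSON, a list of rows, each an object with "offset": the shift along the tool's x, y, z in cm, a list of three; "angular": the turn, a rotation vector about the tool's x, y, z in degrees, a list of three; "fingers": the closure, from 0 (fully open) to 1 (shut). A call has 1 to 12 rows; each row shifts and turns the commanded pose from where the row before left it, along the tool's axes as they then stand; what a row does not reach is not made up. A row lasts 1/12 s, in which the tool goes at most 41.7 mm and 7.16 degrees, less where a joint would pass 70% of its speed; a pose out of reach is approached as far as the arm can. A call with a gripper value outside its range is refused whole. The fingers move at their own pace and stop on an object; FORCE is the grip in N (left out, the last holds). Time passes only in rows, so rows that do not move let the fingers close. It gives the time, the measured TCP pose, the force, the opening and the grip force at its end, in the units of the state.
- observe(): the state, without advancing time (a new reading comes with each control period).
- imaging.get_image(name): name is "scene" or "top" or "wrist"; returns the picture (480x640x3 uint8, red, green, blue); there is no depth.
- imaging.camera_params(name): a dict with "mtx" (3x3 intrinsics, pixels), "R" (3x3) and "t" (3): a world point X has camera coordinates R X + t; the wrist camera has in their place "hand_eye" (4x4, takes a point from camera to tool coordinates, whose origin is the TCP and whose axes are the flange's). Camera axes: x right, y down, z forward; pixel columns grow to the right and rows downward; lengths in m; the calibration is good to about 2 mm. A picture is of the moment at which its call begins: read the wrist's pose just before it. camera_params takes no time and is no camera call.
- env.job_done(): hands the job in; it is judged then, once.
The state is a dict: "clock": time; "joint_positions": joint angles; "qd": joint speeds; "effort": joint torques, N m; "eef_pos": TCP position; "tcp_rot": TCP orientation; "wrist_force": force on the tool from outside, world axes, zero at the start; "torque": the same for the moment, N m; "gripper_width": finger opening in m; "grip_force": force on a finger pad.
Only numpy, scipy, OpenCV 4.12 (cv2) and the standard library are available. Lean on these libraries where they do the work, as an engineer would, in place of code of your own. Each camera call takes 0.05 s, during which the arm holds its last target. There are 200 camera calls.

## Working session

There is one attempt and no reset: what is moved stays moved. The work goes in short steps, Python scripts to look and compute and a shell command to move; the robot and the scene stay as the last step left them, time stands still between calls to the robot, and variables do not carry over. Pictures are saved under pics/ and viewed, at most 10 in all, crops included, and the job is handed in when it is done.

```bash
mkdir -p pics; ls; python3 - <<'E'
from station import observe, imaging, env
import cv2,numpy as np
print(env.tips_ahead, observe())
a=imaging.get_image("scene");b=imaging.get_image("top")
cv2.imwrite("pics/s0.png",a[:,:,::-1]);cv2.imwrite("pics/t0.png",b[:,:,::-1])
for n in("scene","top","wrist"):print(n,imaging.camera_params(n))
E
```

```text
pics
0.014 {'clock': 0.0, 'joint_positions': array([-1.01642709e+00,  3.85582714e-01,  6.62775050e-03, -4.99224228e-04,
       -1.19398124e+00, -2.58544808e-01]), 'qd': array([ 3.37812526e-04,  6.55965979e-05, -1.14489215e-03, -2.55764600e-04,
       -2.43058229e-03, -1.38927726e-03]), 'effort': array([-1.79922899e-04, -3.90667391e+01,  1.87409002e+01,  4.22004461e+00,
        1.09699965e-02, -1.95540169e-04]), 'eef_pos': array([ 0.18202818, -0.59731436,  0.23544449]), 'tcp_rot': array([-1.47282286e-01,  9.89093893e-01,  1.07449071e-03, -2.09908520e-04]), 'wrist_force': array([-0.29672804,  0.71562309,  0.40733142]), 'torque': array([0.00801947, 0.00825422, 0.00920713]), 'grip_force': 0.0, 'gripper_width': 0.08695135386800401}
scene {'mtx': array([[560.2998678 ,   0.        , 317.77048182],
       [  0.        , 560.2998678 , 227.89017944],
       [  0.        ,   0.        ,   1.        ]]), 'R': array([[-0.56112009, -0.82767097,  0.01024698],
       [-0.50614097,  0.33329056, -0.79544876],
       [ 0.65495462, -0.4515287 , -0.60593422]]), 't': array([0.25800819, 0.36457871, 1.25529
[... 200 characters left out ...]
-0.99944958,  0.0250551 ],
       [-0.98196843, -0.02605706, -0.18724057],
       [ 0.18779038, -0.02053206, -0.98199451]]), 't': array([-0.05255091,  0.53580858,  1.41621467])}
wrist {'mtx': array([[432.43742174,   0.        , 317.0528667 ],
       [  0.        , 432.43742174, 238.0116528 ],
       [  0.        ,   0.        ,   1.        ]]), 'hand_eye': array([[-1.65347346e-04, -9.64273032e-01, -2.64910346e-01,
         7.21347893e-02],
       [ 9.99999986e-01, -1.49306445e-04, -8.06882987e-05,
        -4.63575470e-04],
       [ 3.82527285e-05, -2.64910356e-01,  9.64273043e-01,
        -1.48588803e-01],
       [ 0.00000000e+00,  0.00000000e+00,  0.00000000e+00,
         1.00000000e+00]])}
```

View pics/s0.png

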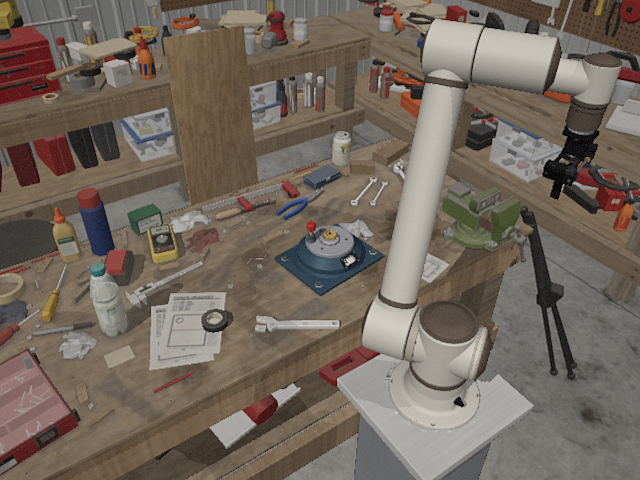

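View pics/t0.png

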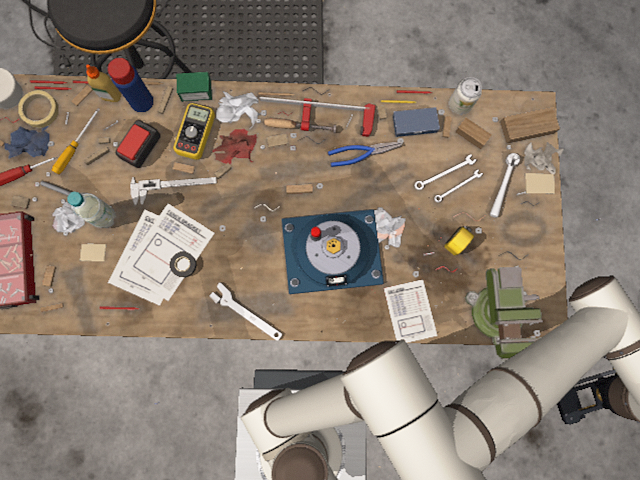

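The scene shows the fixture near (330,258), with the red knob at (311,226). In the top view the knob is at (316,232), the brass part at (333,245) and the window at (336,281). The arm isn't blocking any of these.

```bash
cat > h.py <<'E'
import cv2,numpy as np
from station import observe,imaging,env
from scipy.spatial.transform import Rotation as Ro
def cam(n,s=None):
    p=imaging.camera_params(n)
    if n!="wrist": return p["mtx"],p["R"],p["t"]
    T=np.eye(4);T[:3,:3]=Ro.from_quat(s["tcp_rot"]).as_matrix();T[:3,3]=s["eef_pos"]
    W=np.linalg.inv(T@p["hand_eye"]);return p["mtx"],W[:3,:3],W[:3,3]
def ray(c,uv,z):
    K,R,t=c;d=R.T@np.linalg.solve(K,[uv[0],uv[1],1.]);o=-R.T@t
    return o+d*(z-o[2])/d[2]
def proj(c,X):
    K,R,t=c;q=K@(R@np.asarray(X)+t);return q[:2]/q[2]
def red(im,roi=None):
    h=cv2.cvtColor(im,cv2.COLOR_RGB2HSV)
    m=(((h[...,0]<6)|(h[...,0]>174))&(h[...,1]>170)&(h[...,2]>70)).astype(np.uint8)
    if roi:
        k=np.zeros_like(m);x0,y0,x1,y1=roi;k[y0:y1,x0:x1]=1;m*=k
    n,l,st,ce=cv2.connectedComponentsWithStats(m);i=1+np.argmax(st[1:,4]);return ce[i],st[i]
E
python3 - <<'E'
from h import *
s=cv2.imread("pics/s0.png")[:,:,::-1].copy();t=cv2.imread("pics/t0.png")[:,:,::-1].copy()
cs,ct=cam("scene"),cam("top")
rs,rt=red(s,(290,205,330,250)),red(t,(290,210,340,250));print(rs,rt)
K=ray(ct,rt[0],.1185+.008);print("knob top",K, "scene",ray(cs,rs[0],.1185))
h=cv2.cvtColor(t,cv2.COLOR_RGB2HSV)
m=((h[...,0]>12)&(h[...,0]<30)&(h[...,1]>120)&(h[...,2]>90)).astype(np.uint8);k=np.zeros_like(m);k[225:265,315:355]=1
n,l,st,ce=cv2.connectedComponentsWithStats(m*k);print(st[1:],ce[1:]);i=1+np.argmax(st[1:,4])
B=ray(ct,ce[i],.094);print("brass",B,np.hypot(*(K-B)[:2]),np.degrees(np.arctan2(*(K-B)[1::-1])))
m=((h[...,0]>95)&(h[...,0]<115)&(h[...,1]>110)).astype(np.uint8);k[:]=0;k[195:300,270:390]=1
c=max(cv2.findContours(m*k,0,2)[0],key=cv2.contourArea);r=cv2.minAreaRect(c);print(r)
P=[ray(ct,p,.014) for p in cv2.boxPoints(r)];print(P,np.mean(P,0))
im=np.hstack([cv2.resize(t[190:310,270:390],(400,400),interpolation=2),cv2.resize(s[200:300,270:390],(400,400),interpolation=2)])
cv2.imwrite("pics/c0.png",im[:,:,::-1])
E
```

```text
(array([310.89855072, 226.14492754]), array([307, 222,   9,  10,  69], dtype=int32)) (array([315.37974684, 231.62025316]), array([311, 227,  10,  10,  79], dtype=int32))
knob top [ 0.52737745 -0.01952881  0.1265    ] scene [ 0.52876327 -0.02246085  0.1185    ]
[[327 239  13  15 149]] [[333.0738255  245.55704698]]
brass [ 0.50002826 -0.06402255  0.094     ] 0.05222711111646568 58.42200028612948
((331.8136901855469, 251.2301483154297), (75.05899047851562, 94.0069351196289), 83.9909896850586)
[array([0.58093606, 0.06985952, 0.014     ]), array([ 0.61409146, -0.17472496,  0.014     ]), array([ 0.41783937, -0.19593282,  0.014     ]), array([0.38688832, 0.0429921 , 0.014     ])] [ 0.4999388  -0.06445154  0.014     ]
```

View pics/c0.png

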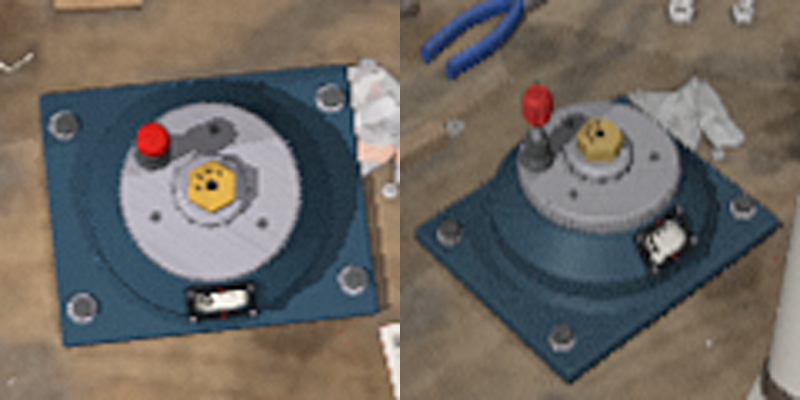

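The axis is at (0.500,-0.064), confirmed by both the brass part and the base plate. The knob radius comes out at 52.2 mm (expected 52), with the knob at 58° in world and the fixture yaw about 7.6°. Now I'll move above the knob.

```bash
python3 -m pendant '[{"offset":[-1.5,1.3,-3],"angular":[0,0,0],"fingers":0},{"offset":[-2.6,2.4,-2],"angular":[0,0,0],"fingers":0},{"offset":[-2.9,2.6,0],"angular":[0,0,0],"fingers":0},{"offset":[-2.9,2.6,0],"angular":[0,0,0],"fingers":0},{"offset":[-2.9,2.6,0],"angular":[0,0,0],"fingers":0},{"offset":[-2.9,2.6,0],"angular":[0,0,0],"fingers":0},{"offset":[-2.9,2.6,0],"angular":[0,0,0],"fingers":0},{"offset":[-2.9,2.6,0],"angular":[0,0,0],"fingers":0},{"offset":[-2.9,2.6,0],"angular":[0,0,0],"fingers":0},{"offset":[-2.9,2.6,0],"angular":[0,0,0],"fingers":0},{"offset":[-2.9,2.6,0],"angular":[0,0,0],"fingers":0},{"offset":[-2.9,2.6,0],"angular":[0,0,0],"fingers":0}]'
python3 -m pendant '[{"offset":[-2.9,2.6,0],"angular":[0,0,0],"fingers":0},{"offset":[-2.9,2.6,0],"angular":[0,0,0],"fingers":0},{"offset":[-2.9,2.6,0],"angular":[0,0,0],"fingers":0},{"offset":[0,0,0],"angular":[0,0,-7],"fingers":0},{"offset":[0,0,0],"angular":[0,0,-7],"fingers":0},{"offset":[0,0,0],"angular":[0,0,-7],"fingers":0},{"offset":[0,0,0],"angular":[0,0,-7],"fingers":0},{"offset":[0,0,0],"angular":[0,0,-7],"fingers":0},{"offset":[0,0,0],"angular":[0,0,-7],"fingers":0},{"offset":[0,0,0],"angular":[0,0,-7],"fingers":0},{"offset":[0,0,0],"angular":[0,0,-7],"fingers":0},{"offset":[0,0,0],"angular":[0,0,-7],"fingers":0}]'
python3 -m pendant '[{"offset":[0,0,0],"angular":[0,0,-7],"fingers":0},{"offset":[0,0,0],"angular":[0,0,-3],"fingers":0},{"offset":[0,0,0],"angular":[0,0,0],"fingers":0},{"offset":[0,0,0],"angular":[0,0,0],"fingers":0}]'
```

```text
clock: 1.1
eef_pos: [0.4125, -0.2153, 0.2864]
tcp_rot: [-0.147, 0.989, 0.0, -0.0]
wrist_force: [0.6, -1.2, 0.2]
gripper_width: 0.0871
grip_force: 0.0
clock: 2.1
eef_pos: [0.4724, -0.1172, 0.2861]
tcp_rot: [-0.645, 0.764, 0.0, -0.0]
wrist_force: [-0.3, 0.3, -0.2]
gripper_width: 0.087
grip_force: 0.0
clock: 2.43
eef_pos: [0.4725, -0.1172, 0.2862]
tcp_rot: [-0.706, 0.708, 0.0, -0.0]
wrist_force: [0.8, 0.2, -0.7]
gripper_width: 0.0869
grip_force: 0.0
```

```bash
cat > look.py <<'E'
from h import *
import sys
s=observe();im=imaging.get_image("wrist");c=cam("wrist",s)
cv2.imwrite(f"pics/{sys.argv[1]}.png",im[:,:,::-1])
z=float(sys.argv[2]);ce,st=red(im);k=ray(c,ce,z);d=k[:2]-np.array([.5,-.064])
print("knob px",ce,st,"xy",k,"r",np.hypot(*d),"ang",np.degrees(np.arctan2(d[1],d[0])),"tcp",s["eef_pos"])
W=np.array([.5,-.064,.052])+.078*np.array([np.cos(np.radians(187.6)),np.sin(np.radians(187.6)),0])
print("axis px",proj(c,[.5,-.064,.094]),"window px",proj(c,W))
E
python3 look.py w1 .1185
```

```text
knob px [251. 321.] [251 321   1   1   1] xy [ 0.52583427 -0.03430834  0.1185    ] r 0.03935739307994004 ang 48.97396103408012 tcp [ 0.47248058 -0.11724004  0.28621442]
axis px [284.59945399 275.33627966] window px [371.20083097 248.74867682]
```

View pics/w1.png

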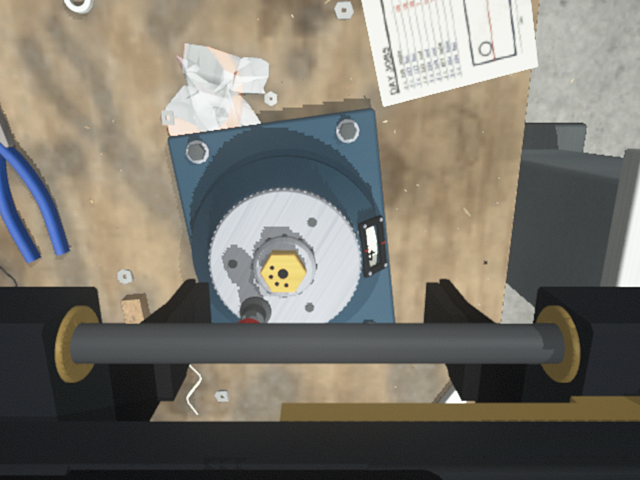

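The wrist view shows the brass part at (283,272), about 3 px (2 mm) from where I predicted it. The window is at (373,246), also as predicted, and stays visible while I hold the knob. I'll descend over the knob and grip.

```bash
python3 -m pendant '[{"offset":[-3.2,-1.8,0],"angular":[0,0,0],"fingers":0},{"offset":[-3.2,-1.8,0],"angular":[0,0,0],"fingers":0},{"offset":[-3.2,-1.85,0],"angular":[0,0,0],"fingers":0},{"offset":[0,0,3.5],"angular":[0,0,0],"fingers":0},{"offset":[0,0,3.5],"angular":[0,0,0],"fingers":0},{"offset":[0,0,3.5],"angular":[0,0,0],"fingers":0},{"offset":[0,0,2.5],"angular":[0,0,0],"fingers":0},{"offset":[0,0,2],"angular":[0,0,0],"fingers":0},{"offset":[0,0,1.3],"angular":[0,0,0],"fingers":0},{"offset":[0,0,0.5],"angular":[0,0,0],"fingers":0},{"offset":[0,0,0],"angular":[0,0,0],"fingers":0}]'
python3 -m pendant '[{"offset":[0,0,0],"angular":[0,0,0],"fingers":0.4},{"offset":[0,0,0],"angular":[0,0,0],"fingers":0.55},{"offset":[0,0,0],"angular":[0,0,0],"fingers":0.65},{"offset":[0,0,0],"angular":[0,0,0],"fingers":0.7},{"offset":[0,0,0],"angular":[0,0,0],"fingers":0.78},{"offset":[0,0,0],"angular":[0,0,0],"fingers":0.85},{"offset":[0,0,0],"angular":[0,0,0],"fingers":0.85},{"offset":[0,0,0],"angular":[0,0,0],"fingers":0.85}]' 30
```

```text
clock: 3.4
eef_pos: [0.5266, -0.0215, 0.1173]
tcp_rot: [-0.706, 0.708, 0.001, -0.001]
wrist_force: [-0.4, 0.7, 0.9]
gripper_width: 0.0871
grip_force: 0.0
clock: 4.07
eef_pos: [0.5274, -0.0213, 0.1187]
tcp_rot: [-0.707, 0.707, -0.0, 0.0]
wrist_force: [-0.4, 0.1, 0.1]
gripper_width: 0.0417
grip_force: 0.0
```

```bash
python3 -m pendant '[{"offset":[0,0,0],"angular":[0,0,0],"fingers":1},{"offset":[0,0,0],"angular":[0,0,0],"fingers":1},{"offset":[0,0,0],"angular":[0,0,0],"fingers":1},{"offset":[0,0,0],"angular":[0,0,0],"fingers":1},{"offset":[0,0,0],"angular":[0,0,0],"fingers":1},{"offset":[0,0,0],"angular":[0,0,0],"fingers":1},{"offset":[0,0,0],"angular":[0,0,0],"fingers":1},{"offset":[0,0,0],"angular":[0,0,0],"fingers":1}]' 35
```

```text
clock: 4.73
eef_pos: [0.5286, -0.0212, 0.1187]
tcp_rot: [-0.707, 0.707, -0.001, 0.001]
wrist_force: [5.3, -1.7, -3.9]
gripper_width: 0.0228
grip_force: 35.0
```

```bash
python3 - <<'E'
from h import *
s=observe();print(s["eef_pos"],s["wrist_force"])
im=imaging.get_image("wrist");c=cam("wrist",s);cv2.imwrite("pics/w2.png",im[:,:,::-1])
W=np.array([.5,-.064,.052])+.078*np.array([np.cos(np.radians(187.6)),np.sin(np.radians(187.6)),0])
u,v=proj(c,W).astype(int);print(u,v)
cv2.imwrite("pics/w2c.png",cv2.resize(im[max(v-60,0):v+60,u-60:u+60],(480,480),interpolation=2)[:,:,::-1])
E
```

```text
[ 0.52858514 -0.02116053  0.1186871 ] [ 5.28828359 -1.73777004 -3.88709893]
533 160
```

View pics/w2c.png

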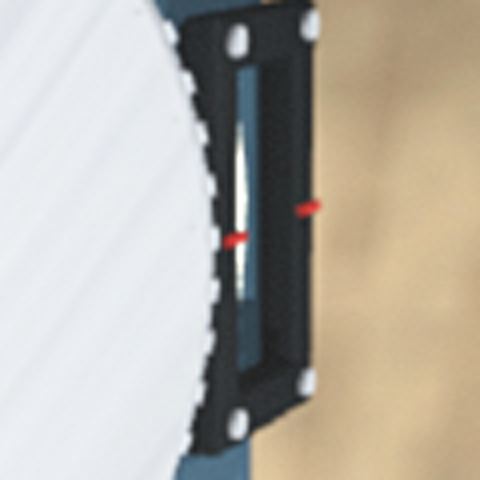

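The knob is gripped (22.8 mm opening, 35 N). The wrist camera sees the window too obliquely to read the numeral, so I'll check the earlier images and the fixed cameras.

```bash
python3 - <<'E'
from h import *
W=np.array([.5,-.064,.052])+.078*np.array([np.cos(np.radians(187.6)),np.sin(np.radians(187.6)),0])
s=imaging.get_image("scene");t=imaging.get_image("top")
s0=cv2.imread("pics/s0.png")[:,:,::-1];t0=cv2.imread("pics/t0.png")[:,:,::-1];w1=cv2.imread("pics/w1.png")[:,:,::-1]
def cr(im,p,h):
    u,v=np.round(p).astype(int);return cv2.resize(im[v-h:v+h,u-h:u+h],(260,260),interpolation=cv2.INTER_CUBIC)
ps,pt=proj(cam("scene"),W),proj(cam("top"),W);print(ps,pt)
r1=np.hstack([cr(s0,ps,15),cr(t0,pt,15),cv2.rotate(cr(w1,(372,247),32),cv2.ROTATE_90_CLOCKWISE)])
r2=np.hstack([cr(s,ps,15),cr(t,pt,15),cr(s,ps,90)])
cv2.imwrite("pics/m.png",np.vstack([r1,r2])[:,:,::-1])
E
```

```text
[348.03669096 258.75357643] [335.90712806 278.95867535]
```

View pics/m.png

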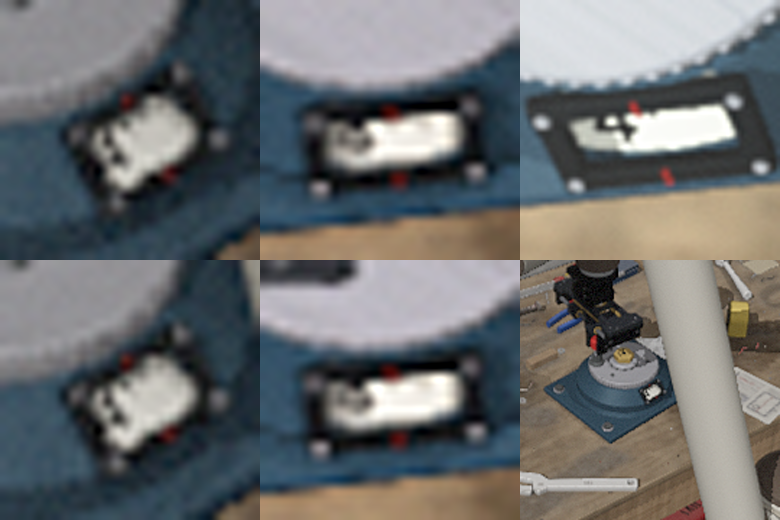

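The window shows a numeral about 12 mm left of its middle (0.16 rad). That has to be the 4, so the 5 is about 0.95 rad short, within the stated range. I'll lift the pin 6 mm and work out the arc.

```bash
python3 -m pendant '[{"offset":[0,0,-0.2],"angular":[0,0,0],"fingers":1},{"offset":[0,0,-0.2],"angular":[0,0,0],"fingers":1},{"offset":[0,0,-0.2],"angular":[0,0,0],"fingers":1},{"offset":[0,0,0],"angular":[0,0,0],"fingers":1},{"offset":[0,0,0],"angular":[0,0,0],"fingers":1}]'
python3 - <<'E'
import numpy as np
a=np.radians(56.3+4.5*np.arange(13));P=5.2*np.c_[np.cos(a),np.sin(a)];d=np.diff(P,axis=0);print(np.round(np.c_[-d[:,1],-d[:,0]],2).tolist())
E
```

```text
clock: 5.3
eef_pos: [0.5286, -0.0212, 0.1247]
tcp_rot: [-0.707, 0.707, -0.001, 0.001]
wrist_force: [5.6, -1.3, -4.5]
gripper_width: 0.0233
grip_force: 35.0
[[-0.21, 0.35], [-0.19, 0.36], [-0.16, 0.38], [-0.13, 0.39], [-0.09, 0.4], [-0.06, 0.4], [-0.03, 0.41], [0.0, 0.41], [0.03, 0.41], [0.06, 0.4], [0.1, 0.4], [0.13, 0.39]]
```

```bash
python3 -m pendant '[{"offset":[-0.21,0.35,0],"angular":[0,0,0],"fingers":1},{"offset":[-0.19,0.36,0],"angular":[0,0,0],"fingers":1},{"offset":[-0.16,0.38,0],"angular":[0,0,0],"fingers":1},{"offset":[-0.13,0.39,0],"angular":[0,0,0],"fingers":1}]'
python3 -m pendant '[{"offset":[-0.09,0.4,0],"angular":[0,0,0],"fingers":1},{"offset":[-0.06,0.4,0],"angular":[0,0,0],"fingers":1},{"offset":[-0.03,0.41,0],"angular":[0,0,0],"fingers":1},{"offset":[0,0.41,0],"angular":[0,0,0],"fingers":1},{"offset":[0.03,0.41,0],"angular":[0,0,0],"fingers":1},{"offset":[0.06,0.4,0],"angular":[0,0,0],"fingers":1},{"offset":[0.1,0.4,0],"angular":[0,0,0],"fingers":1},{"offset":[0.13,0.39,0],"angular":[0,0,0],"fingers":1},{"offset":[0,0,0],"angular":[0,0,0],"fingers":1},{"offset":[0,0,0],"angular":[0,0,0],"fingers":1}]'
cat > win.py <<'E'
from h import *
import sys
W=np.array([.5,-.064,.052])+.078*np.array([np.cos(np.radians(187.6)),np.sin(np.radians(187.6)),0])
s=imaging.get_image("scene");t=imaging.get_image("top")
def cr(im,p,h):
    u,v=np.round(p).astype(int);return cv2.resize(im[v-h:v+h,u-h:u+h],(380,380),interpolation=cv2.INTER_CUBIC)
ps,pt=proj(cam("scene"),W),proj(cam("top"),W)
cv2.imwrite(f"pics/{sys.argv[1]}.png",np.hstack([cr(s,ps,15),cr(t,pt,15)])[:,:,::-1])
E
python3 win.py v3
```

```text
clock: 5.63
eef_pos: [0.5152, -0.0149, 0.1252]
tcp_rot: [0.707, -0.707, 0.002, -0.002]
wrist_force: [9.1, -6.2, -3.9]
gripper_width: 0.0229
grip_force: 35.0
clock: 6.47
eef_pos: [0.4841, -0.0157, 0.1259]
tcp_rot: [0.707, -0.707, 0.003, -0.003]
wrist_force: [9.5, -3.4, -4.3]
gripper_width: 0.0233
grip_force: 35.0
```

View pics/v3.png

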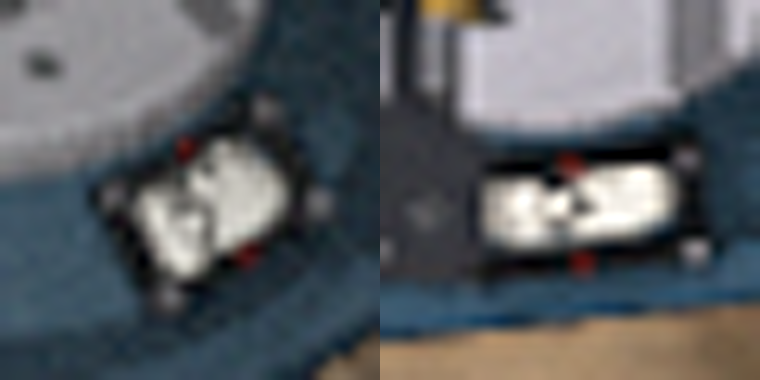

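The 5 now stands almost in the middle of the window (top-view px 568, red marks at 570–582). Now I'll lower the pin gently onto the plate.

```bash
python3 -m pendant '[{"offset":[0,0,0.2],"angular":[0,0,0],"fingers":1},{"offset":[0,0,0.2],"angular":[0,0,0],"fingers":1},{"offset":[0,0,0.15],"angular":[0,0,0],"fingers":1},{"offset":[0,0,0],"angular":[0,0,0],"fingers":1},{"offset":[0,0,0],"angular":[0,0,0],"fingers":1}]'
python3 -m pendant '[{"offset":[0,0,0.1],"angular":[0,0,0],"fingers":1},{"offset":[0,0,0],"angular":[0,0,0],"fingers":1},{"offset":[0,0,0],"angular":[0,0,0],"fingers":1}]'
python3 -m pendant '[{"offset":[0,0,0.1],"angular":[0,0,0],"fingers":1},{"offset":[0,0,0],"angular":[0,0,0],"fingers":1},{"offset":[0,0,0],"angular":[0,0,0],"fingers":1}]'
```

```text
clock: 6.98
eef_pos: [0.4841, -0.0157, 0.1202]
tcp_rot: [0.707, -0.707, 0.003, -0.003]
wrist_force: [9.7, -5.0, -4.4]
gripper_width: 0.0234
grip_force: 35.0
clock: 7.23
eef_pos: [0.484, -0.0157, 0.1192]
tcp_rot: [0.707, -0.707, 0.003, -0.003]
wrist_force: [10.0, -4.2, -4.7]
gripper_width: 0.0229
grip_force: 35.0
clock: 7.48
eef_pos: [0.4841, -0.0157, 0.1186]
tcp_rot: [0.707, -0.707, 0.003, -0.003]
wrist_force: [8.2, -3.9, -1.6]
gripper_width: 0.0233
grip_force: 35.0
```

```bash
python3 -m pendant '[{"offset":[0,0,0.06],"angular":[0,0,0],"fingers":1},{"offset":[0,0,0],"angular":[0,0,0],"fingers":1}]'
python3 -m pendant '[{"offset":[0.019,0.057,0],"angular":[0,0,0],"fingers":1},{"offset":[0.019,0.057,0],"angular":[0,0,0],"fingers":1},{"offset":[0.019,0.057,0],"angular":[0,0,0],"fingers":1}]'
python3 -m pendant '[{"offset":[0.02,0.057,0],"angular":[0,0,0],"fingers":1},{"offset":[0.02,0.057,0],"angular":[0,0,0],"fingers":1},{"offset":[0.021,0.057,0],"angular":[0,0,0],"fingers":1}]'
```

```text
clock: 7.65
eef_pos: [0.4842, -0.0158, 0.1185]
tcp_rot: [0.707, -0.707, 0.003, -0.003]
wrist_force: [8.1, -3.7, 1.2]
gripper_width: 0.0233
grip_force: 35.0
clock: 7.9
eef_pos: [0.4839, -0.0158, 0.1186]
tcp_rot: [0.707, -0.707, 0.004, -0.005]
wrist_force: [11.6, -2.9, -2.5]
gripper_width: 0.0232
grip_force: 35.0
clock: 8.15
eef_pos: [0.4828, -0.0162, 0.1187]
tcp_rot: [0.708, -0.707, 0.004, -0.005]
wrist_force: [12.7, -2.6, -2.5]
gripper_width: 0.0231
grip_force: 35.0
```

```bash
python3 -m pendant '[{"offset":[0,0,0.06],"angular":[0,0,0],"fingers":1},{"offset":[0.021,0.056,0],"angular":[0,0,0],"fingers":1},{"offset":[0.022,0.056,0],"angular":[0,0,0],"fingers":1},{"offset":[0.022,0.056,0],"angular":[0,0,0],"fingers":1}]'
python3 -m pendant '[{"offset":[0.023,0.056,0],"angular":[0,0,0],"fingers":1},{"offset":[0.023,0.056,0],"angular":[0,0,0],"fingers":1},{"offset":[0.024,0.055,0],"angular":[0,0,0],"fingers":1}]'
python3 -m pendant '[{"offset":[0.025,0.055,0],"angular":[0,0,0],"fingers":1},{"offset":[0.025,0.055,0],"angular":[0,0,0],"fingers":1},{"offset":[0.026,0.054,0],"angular":[0,0,0],"fingers":1}]'
```

```text
clock: 8.48
eef_pos: [0.4821, -0.0165, 0.1186]
tcp_rot: [0.708, -0.706, 0.005, -0.006]
wrist_force: [12.1, -2.4, -0.4]
gripper_width: 0.023
grip_force: 35.0
clock: 8.73
eef_pos: [0.4804, -0.0172, 0.1186]
tcp_rot: [0.708, -0.706, 0.005, -0.006]
wrist_force: [11.5, -1.9, -0.9]
gripper_width: 0.023
grip_force: 35.0
clock: 8.98
eef_pos: [0.4787, -0.0179, 0.1185]
tcp_rot: [0.708, -0.706, 0.005, -0.006]
wrist_force: [12.5, -2.4, -2.6]
gripper_width: 0.0232
grip_force: 35.0
```

```bash
python3 -m pendant '[{"offset":[0,0,0.06],"angular":[0,0,0],"fingers":1},{"offset":[0.026,0.054,0],"angular":[0,0,0],"fingers":1},{"offset":[0.026,0.054,0],"angular":[0,0,0],"fingers":1}]'
python3 -m pendant '[{"offset":[0.027,0.054,0],"angular":[0,0,0],"fingers":1},{"offset":[0.027,0.053,0],"angular":[0,0,0],"fingers":1},{"offset":[0.028,0.053,0],"angular":[0,0,0],"fingers":1}]'
python3 -m pendant '[{"offset":[0.028,0.053,0],"angular":[0,0,0],"fingers":1},{"offset":[0.029,0.053,0],"angular":[0,0,0],"fingers":1},{"offset":[0.029,0.052,0],"angular":[0,0,0],"fingers":1}]'
```

```text
clock: 9.23
eef_pos: [0.4784, -0.0181, 0.1184]
tcp_rot: [0.708, -0.706, 0.005, -0.007]
wrist_force: [13.3, -1.1, 0.2]
gripper_width: 0.0231
grip_force: 35.0
clock: 9.48
eef_pos: [0.4758, -0.0193, 0.1178]
tcp_rot: [0.708, -0.706, 0.005, -0.006]
wrist_force: [13.5, -3.8, -2.5]
gripper_width: 0.0229
grip_force: 35.0
clock: 9.73
eef_pos: [0.4753, -0.0197, 0.1178]
tcp_rot: [0.708, -0.706, 0.005, -0.007]
wrist_force: [14.3, -0.7, -4.1]
gripper_width: 0.023
grip_force: 35.0
```

z dropped 0.7 mm and the drum stalled, so the pin has probably met its slot. I'll lower gently to test.

```bash
python3 -m pendant '[{"offset":[-0.02,-0.04,0.07],"angular":[0,0,0],"fingers":1},{"offset":[0,0,0.05],"angular":[0,0,0],"fingers":1},{"offset":[0,0,0],"angular":[0,0,0],"fingers":1}]'
```

```text
clock: 9.98
eef_pos: [0.4754, -0.0196, 0.1168]
tcp_rot: [0.708, -0.706, 0.005, -0.007]
wrist_force: [13.7, -2.2, -2.1]
gripper_width: 0.0236
grip_force: 35.0
```

```bash
python3 -m pendant '[{"offset":[0,0,0.1],"angular":[0,0,0],"fingers":1},{"offset":[0,0,0.05],"angular":[0,0,0],"fingers":1},{"offset":[0,0,0],"angular":[0,0,0],"fingers":1}]'
python3 -m pendant '[{"offset":[-0.03,-0.06,0],"angular":[0,0,0],"fingers":1},{"offset":[0,0,0],"angular":[0,0,0],"fingers":1},{"offset":[0,0,0],"angular":[0,0,0],"fingers":1}]'
```

```text
clock: 10.23
eef_pos: [0.4754, -0.0196, 0.1155]
tcp_rot: [0.708, -0.706, 0.005, -0.007]
wrist_force: [13.8, -0.4, -1.5]
gripper_width: 0.0231
grip_force: 35.0
clock: 10.48
eef_pos: [0.4755, -0.0196, 0.1154]
tcp_rot: [0.708, -0.706, 0.005, -0.006]
wrist_force: [11.6, -1.5, -0.9]
gripper_width: 0.0233
grip_force: 35.0
```

The pin is about 3 mm into the slot with little force. I'll keep pressing it home.

```bash
python3 -m pendant '[{"offset":[-0.03,-0.06,0.1],"angular":[0,0,0],"fingers":1},{"offset":[0,0,0.1],"angular":[0,0,0],"fingers":1},{"offset":[0,0,0],"angular":[0,0,0],"fingers":1}]'
python3 -m pendant '[{"offset":[0,0,0.1],"angular":[0,0,0],"fingers":1},{"offset":[0,0,0.1],"angular":[0,0,0],"fingers":1},{"offset":[0,0,0],"angular":[0,0,0],"fingers":1}]'
```

```text
clock: 10.73
eef_pos: [0.4755, -0.0195, 0.1132]
tcp_rot: [0.708, -0.706, 0.004, -0.005]
wrist_force: [10.8, -2.0, -1.1]
gripper_width: 0.0228
grip_force: 35.0
clock: 10.98
eef_pos: [0.4756, -0.0195, 0.1114]
tcp_rot: [0.708, -0.706, 0.005, -0.006]
wrist_force: [11.1, -2.1, 1.4]
gripper_width: 0.0235
grip_force: 35.0
```

```bash
python3 -m pendant '[{"offset":[0,0,0.1],"angular":[0,0,0],"fingers":1},{"offset":[0,0,0.1],"angular":[0,0,0],"fingers":1},{"offset":[0,0,0],"angular":[0,0,0],"fingers":1}]'
python3 -m pendant '[{"offset":[0,0,0.1],"angular":[0,0,0],"fingers":1},{"offset":[0,0,0],"angular":[0,0,0],"fingers":1},{"offset":[0,0,0],"angular":[0,0,0],"fingers":1}]'
```

```text
clock: 11.23
eef_pos: [0.4757, -0.0195, 0.1096]
tcp_rot: [0.708, -0.706, 0.005, -0.006]
wrist_force: [10.5, -2.2, 1.8]
gripper_width: 0.0229
grip_force: 35.0
clock: 11.48
eef_pos: [0.4757, -0.0195, 0.1086]
tcp_rot: [0.708, -0.706, 0.005, -0.006]
wrist_force: [11.4, -2.6, 2.3]
gripper_width: 0.0228
grip_force: 35.0
```

```bash
python3 -m pendant '[{"offset":[0,0,0.1],"angular":[0,0,0],"fingers":1},{"offset":[0,0,0],"angular":[0,0,0],"fingers":1},{"offset":[0,0,0],"angular":[0,0,0],"fingers":1}]'
python3 -m pendant '[{"offset":[0,0,0.05],"angular":[0,0,0],"fingers":1},{"offset":[0,0,0],"angular":[0,0,0],"fingers":1},{"offset":[0,0,0],"angular":[0,0,0],"fingers":1}]'; python3 win.py v4
```

```text
clock: 11.73
eef_pos: [0.4758, -0.0195, 0.1084]
tcp_rot: [0.708, -0.706, 0.005, -0.006]
wrist_force: [8.7, -1.1, 8.6]
gripper_width: 0.0229
grip_force: 35.0
clock: 11.98
eef_pos: [0.4758, -0.0195, 0.1084]
tcp_rot: [0.708, -0.706, 0.005, -0.006]
wrist_force: [7.2, -0.9, 11.2]
gripper_width: 0.0235
grip_force: 35.0
```

View pics/v4.png

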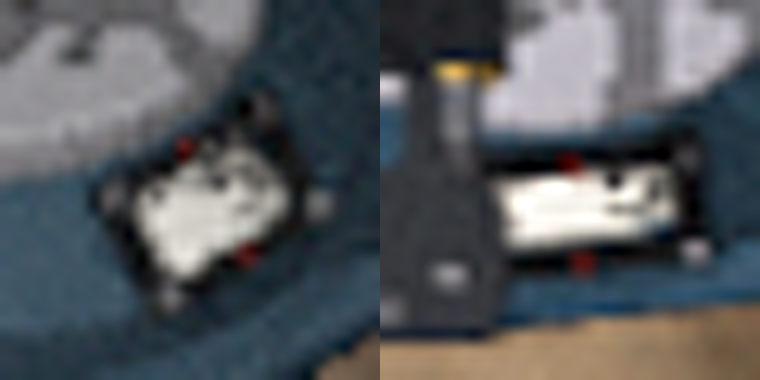

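The pin seated at 0.1084, exactly 10 mm below the plate contact height. The numeral is now right of the middle (top px 640, marks near 577, about +0.155 rad) and still inside the window. The drum turned 1.10 rad in all, which equals 0.16 + 0.785 + 0.155, so this is the numeral after the 4. I'll ease off, release and retreat, then take a close look.

```bash
python3 -m pendant '[{"offset":[0,0,-0.1],"angular":[0,0,0],"fingers":1},{"offset":[0,0,0],"angular":[0,0,0],"fingers":0.5},{"offset":[0,0,0],"angular":[0,0,0],"fingers":0.3},{"offset":[0,0,0],"angular":[0,0,0],"fingers":0},{"offset":[0,0,0],"angular":[0,0,0],"fingers":0},{"offset":[0,0,0],"angular":[0,0,0],"fingers":0},{"offset":[0,0,0],"angular":[0,0,0],"fingers":0},{"offset":[0,0,0],"angular":[0,0,0],"fingers":0},{"offset":[0,0,0],"angular":[0,0,0],"fingers":0},{"offset":[0,0,0],"angular":[0,0,0],"fingers":0}]'
python3 -m pendant '[{"offset":[0,0,-0.5],"angular":[0,0,0],"fingers":0},{"offset":[0,0,-1.5],"angular":[0,0,0],"fingers":0},{"offset":[0,0,-2.5],"angular":[0,0,0],"fingers":0},{"offset":[0,0,-3],"angular":[0,0,0],"fingers":0},{"offset":[0,0,-3],"angular":[0,0,0],"fingers":0},{"offset":[3,3.5,-1],"angular":[0,0,0],"fingers":0},{"offset":[3,3.5,0],"angular":[0,0,0],"fingers":0},{"offset":[2,0,0],"angular":[0,0,0],"fingers":0},{"offset":[2,0,0],"angular":[0,0,0],"fingers":0},{"offset":[0,0,0],"angular":[0,0,0],"fingers":0},{"offset":[0,0,0],"angular":[0,0,0],"fingers":0}]'
python3 - <<'E'
from h import *
s=observe();im=imaging.get_image("wrist");c=cam("wrist",s);cs=cam("scene")
W=np.array([.5,-.064,.052])+.078*np.array([np.cos(np.radians(187.6)),np.sin(np.radians(187.6)),0])
sc=imaging.get_image("scene");r=red(sc,(290,205,345,270));print(r[0],proj(cs,[.4758,-.0195,.1085]),proj(cs,[.4758,-.0195,.1185]))
u,v=proj(c,W).astype(int);print(u,v)
a=cv2.resize(im,(533,400));b=cv2.rotate(cv2.resize(im[v-35:v+35,u-35:u+35],(266,400),interpolation=2),cv2.ROTATE_90_CLOCKWISE)
cv2.imwrite("pics/w5.png",np.hstack([a,cv2.resize(b,(266,400))])[:,:,::-1])
E
```

```text
clock: 12.92
eef_pos: [0.4689, -0.0205, 0.1048]
tcp_rot: [-0.707, 0.707, 0.0, -0.0]
wrist_force: [-0.0, -0.1, -0.8]
gripper_width: 0.0751
grip_force: 0.0
clock: 13.83
eef_pos: [0.4063, -0.1146, 0.2192]
tcp_rot: [-0.706, 0.708, -0.0, 0.0]
wrist_force: [0.9, -0.3, 0.3]
gripper_width: 0.0868
grip_force: 0.0
[321.35820896 239.29850746] [320.84238871 239.3751709 ] [320.89294161 236.4579253 ]
296 270
```

View pics/w5.png

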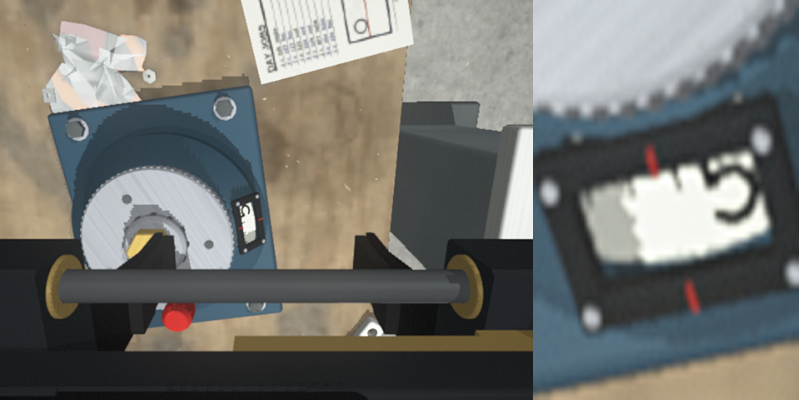

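The window clearly shows a 5 at its right side. The knob in the scene view is at row 239.3, which matches pin home (239.4) rather than resting on the plate (236.5). The hand is clear of everything, so I'm handing in.

```bash
python3 -c "
from station import env
print(env.job_done())"
```

```text
the job is handed in; nothing more can be done
None
```

The drum is locked at station 5: the 5 shows in the window, the pin is fully home, the knob is released and the arm stands clear; the job is handed in at about 14 s, with no verdict reported back.

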